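Pack the field-sampling crate

ROBOT

A 7-joint arm with a two-finger parallel gripper is mounted at the origin on the work surface. World frame = base frame: x ahead of the robot, y to its left, z up, the work surface at z = 0. Lengths are in m, angles in rad, forces in N, time in s.
With the tool pointing down it reaches from about 0.4 to 0.85 m from the base axis. Payload 10.4 kg.
Tool frame: the origin (TCP) lies at the very end of the fingers, on their centre line; the grasp point (between the pads) lies r.tcp_to_grasp behind it (r.tcp_to_grasp is the distance from the TCP to the grasp point, in m); z points along the fingers, y is the line along which they close (so a half turn about z gives the same grasp; the last joint's range is limited). The gripper opens to 87 mm and grips with 3 to 60 N. Pads are 19 mm wide; open, the fingers measure 117 mm over their backs; the gripper's body (75 mm by 190 mm) begins 51 mm behind the grasp point.
Start: joints at [1.312, 0.332, -0.065, 1.46, 0.022, 1.35, -0.088], TCP at [0.146, -0.608, 0.223] pointing down, gripper open.
Joint ranges: [-2.6, 2.6], [-0.5, 2.12], [-1.47, 1.34], [0.16, 2.42], [-1.27, 4.41], [0.06, 2.06], [-2.6, 2.6]. Speed limits (rad/s): [2.22, 2.22, 2.79, 2.79, 3.14, 3.14, 3.14].

INTERFACE

Orientations are given as a unit quaternion [x, y, z, w].
In Python, from bench import monitor, cams, ticket, r gives the robot as it stands.
- The arm moves only by the shell command python3 -m crank 'ROWS' [OPENING] [FORCE]. ROWS is a JSON object whose one key "steps" holds a list of rows, each a list of 2 entries, a list of its own where there are three numbers: the shift along the world's x, y, z in units of 25 mm (1.0 is 25 mm), then the turn, a rotation vector about the world's x, y, z in units of 5 degrees (1.0 is 5 degrees). In form: {"steps": [[[x, y, z], [ax, ay, az]], ...]}. A call has 1 to 10 rows; each row shifts and turns the commanded pose from where the row before left it; what a row does not reach is not made up. A row lasts 1/12 s, in which the tool goes at most 41.7 mm and 7.16 degrees, less where a joint would pass 70% of its speed; a pose out of reach is approached as far as the arm can. A call is refused whole if a number of a shift passes 1 or a number of a turn 1, either way. A call with a gripper value outside its range is refused whole. OPENING is the finger opening in mm, from 0 to 87, set as the call begins (- or left out, the last holds). The fingers move at their own pace and stop on an object; FORCE is the grip in N (left out, the last holds). Time passes only in rows, so rows that do not move let the fingers close. It gives the time, the measured TCP pose, the force, the opening and the grip force at its end, in the units of the state.
- monitor.read_state(): the state, without advancing time (a new reading comes with each control period).
- cams.camera(name): name is "scene" or "top" or "wrist"; returns a dict with "pixels" (400x640x3 uint8, blue, green, red), "z_map" (400x640 float32, m along the optical axis (not along the pixel's ray), 0 where there is no reading), "vfov" (degrees; the focal length in pixels is half the picture's height over the tangent of half this angle, whatever the lens; pixels are square), "cx", "cy" (the principal point, pixels), "T" (4x4, takes a point from camera to world coordinates). Camera axes: x right, y up, looking along -z (the intrinsics and any distortion apply to the point x, -y, -z); pixel columns grow to the right and rows downward; lengths in m; the calibration is good to about 2 mm. A picture is of the moment at which its call begins.
- ticket.close_job(): hands the job in; it is judged then, once.
The state is a dict: "time": time; "joint_positions": joint angles; "joint_vel": joint speeds; "joint_torque": joint torques, N m; "ee_pos": TCP position; "eef_rot": TCP orientation; "ft_force": force on the tool from outside, world axes, zero at the start; "torque": the same for the moment, N m; "width": finger opening in m; "grip_force": force on a finger pad.
Only numpy, scipy, OpenCV 4.12 (cv2) and the standard library are available. Lean on these libraries where they do the work, as an engineer would, in place of code of your own. Each camera call takes 0.05 s, during which the arm holds its last target. There are 200 camera calls.

TASK

Pack the blue crate for the sampling trip: stand each of the three red-capped bottles upright in the crate's cell whose floor disc has the colour of that bottle's collar, in the middle of the disc, and lay the roll of tape flat in the long empty bay. The white-capped bottles are not going: leave them standing where they are, and do not tip any bottle over.

Things in the scene. Friction and masses are not known exactly. Their poses are not given: they have to be found in the camera images.
- crate: Blue crate, fixed: 184 (x) x 262 (y) x 50 mm high, rim lip 6 mm more all round; walls, dividers 4 mm thick, full height; floor light grey, 5 mm thick. Origin: centre of underside; +x away from the robot at yaw 0. Three cells 82 x 82 mm inside, centred at x -47, y -86, 0, +86 mm, each with a coloured disc. One long bay without disc, 90 (x) x 254 (y) mm inside, centred at x +43, y 0.
- disc_yellow: The yellow disc, 64 mm across and 2 mm thick, fixed in the middle of the floor of one of the crate's three cells (which cell varies). Origin at the centre of its underside, which lies 5 mm above the bench; its top is 7 mm above the bench.
- disc_green: The green disc, 64 mm across and 2 mm thick, fixed in the middle of the floor of one of the crate's three cells (which cell varies). Origin at the centre of its underside, which lies 5 mm above the bench; its top is 7 mm above the bench.
- disc_black: The black disc, 64 mm across and 2 mm thick, fixed in the middle of the floor of one of the crate's three cells (which cell varies). Origin at the centre of its underside, which lies 5 mm above the bench; its top is 7 mm above the bench.
- bottle_yellow: Sample bottle with RED cap and yellow collar (sloping shoulder under the cap), standing on the bench. Closed, rigid, about 0.15 kg, 116 mm high: round body 56 mm in diameter, white to 62 mm height, collar-coloured to 72 mm, then narrowing to 32 mm at 90 mm; cap 36 mm in diameter from 90 to 116 mm. Origin: centre of its underside, z up along its axis; yaw means nothing.
- bottle_green: Sample bottle with RED cap and green collar (sloping shoulder under the cap), standing on the bench. Closed, rigid, about 0.15 kg, 116 mm high: round body 56 mm in diameter, white to 62 mm height, collar-coloured to 72 mm, then narrowing to 32 mm at 90 mm; cap 36 mm in diameter from 90 to 116 mm. Origin: centre of its underside, z up along its axis; yaw means nothing.
- bottle_black: Sample bottle with RED cap and black collar (sloping shoulder under the cap), standing on the bench. Closed, rigid, about 0.15 kg, 116 mm high: round body 56 mm in diameter, white to 62 mm height, collar-coloured to 72 mm, then narrowing to 32 mm at 90 mm; cap 36 mm in diameter from 90 to 116 mm. Origin: centre of its underside, z up along its axis; yaw means nothing.
- spare_yellow: Look-alike that does not belong in the crate: the same bottle and size as the red-capped ones (116 mm high, 56 mm body) with yellow collar, but with a WHITE cap. Origin at the centre of its underside.
- spare_black: Look-alike that does not belong in the crate: the same bottle and size as the red-capped ones (116 mm high, 56 mm body) with black collar, but with a WHITE cap. Origin at the centre of its underside.
- tape: Roll of cream masking tape lying flat on the bench: 60 mm outside diameter, 25 mm hole, 22 mm high, about 0.05 kg. Origin at the centre of its underside, z up along its axis.
Mind the look-alikes: they are no part of the job. What is shaped like the bottle_yellow but purple is not meant.

How it is judged:
At the end, for the whole second after the job is handed in: Each red-capped bottle stands upright (7 degrees) on the disc of its collar's colour, axis within 15 mm of the disc's centre, foot down on the disc; the tape lies flat on the bay's floor; all at rest; both white-capped bottles upright within 20 mm of their starts (horizontal distance between bottle_yellow and disc_yellow below 0.015 m and z of bottle_yellow in the frame of disc_yellow below 0.007 m and angle between each of bottle_yellow, bottle_green, bottle_black, spare_yellow, spare_black's own z axis and vertical below 0.12 rad and linear speed of each of bottle_yellow, bottle_green, bottle_black, tape below 0.02 m/s and angular speed of each of bottle_yellow, bottle_green, bottle_black below 0.2 rad/s and horizontal distance between bottle_green and disc_green below 0.015 m and z of bottle_green in the frame of disc_green below 0.007 m and horizontal distance between bottle_black and disc_black below 0.015 m and z of bottle_black in the frame of disc_black below 0.007 m and x of tape in the frame of crate between 0 and 0.09 m and y of tape in the frame of crate between -0.13 and 0.13 m and z of tape in the frame of crate below 0.031 m and (angle between tape's own z axis and vertical below 0.12 rad or angle between tape's own z axis and vertical above 3.02 rad) and distance of each of spare_yellow, spare_black from where it was at the start of the episode below 0.02 m); the robot touches nothing.
It fails at once if the white-capped bottle with yellow collar is shifted or lifted by more than 20 mm, or knocked over (distance of spare_yellow from where it was at the start of the episode above 0.02 m or angle between spare_yellow's own z axis and vertical above 0.3 rad).
It fails at once if the white-capped bottle with black collar is shifted or lifted by more than 20 mm, or knocked over (distance of spare_black from where it was at the start of the episode above 0.02 m or angle between spare_black's own z axis and vertical above 0.3 rad).
It fails at once if the red-capped bottle with yellow collar is tipped over (angle between bottle_yellow's own z axis and vertical above 0.9 rad).
It fails at once if the red-capped bottle with green collar is tipped over (angle between bottle_green's own z axis and vertical above 0.9 rad).
It fails at once if the red-capped bottle with black collar is tipped over (angle between bottle_black's own z axis and vertical above 0.9 rad).
It also fails if it takes over 104 s, if anything falls off the work surface, if the arm or the gripper's body presses on something with over 40 N, if the wrist force passes 120 N, or if a joint passes its speed limit or range.

## Working session

There is one attempt and no reset: what is moved stays moved. The work goes in short steps, Python scripts to look and compute and a shell command to move; the robot and the scene stay as the last step left them, time stands still between calls to the robot, and variables do not carry over. Pictures are saved under pics/ and viewed, at most 14 in all, crops included, and the job is handed in when it is done.

```bash
ls; mkdir -p pics
cat > h.py <<'E'
import numpy as np, cv2
from bench import monitor, cams, ticket, r
def load(n): return np.load(f'{n}.npy',allow_pickle=True).item()
def K(d):
    f=200/np.tan(np.radians(d['vfov'])/2); return f
def cloud(d):
    f=K(d); v,u=np.mgrid[:400,:640]; z=d['z_map']
    p=np.stack([(u-d['cx'])/f*z,-(v-d['cy'])/f*z,-z,np.ones_like(z)],-1)
    return (p@np.array(d['T']).T)[...,:3]
def ray(d,u,v,h):
    f=K(d);T=np.array(d['T']); q=T[:3,:3]@np.array([(u-d['cx'])/f,-(v-d['cy'])/f,-1]);o=T[:3,3]
    return o+q*(h-o[2])/q[2]
E
python3 - <<'E'
from h import *
s=monitor.read_state(); print({k:np.round(v,3).tolist() for k,v in s.items()}, r.tcp_to_grasp)
for n in ('top','scene'):
    d=cams.camera(n); np.save(n+'.npy',d); cv2.imwrite(f'pics/{n}0.png',d['pixels'])
    print(n,[k for k in d],d['vfov'],d['cx'],d['cy'],np.round(d['T'],3).tolist(),(d['z_map']>0).mean())
E
```

```text
pics
{'time': 0.0, 'joint_positions': [1.312, 0.333, -0.065, 1.461, 0.022, 1.35, -0.089], 'joint_vel': [0.0, 0.001, 0.0, 0.001, -0.0, 0.001, 0.0], 'joint_torque': [-0.0, -62.325, 0.024, -38.99, -0.061, 0.04, 0.0], 'ee_pos': [0.146, -0.607, 0.222], 'eef_rot': [0.993, 0.118, -0.0, -0.001], 'ft_force': [-0.054, -0.275, 0.418], 'torque': [-0.018, -0.041, 0.018], 'grip_force': 0.0, 'width': 0.087} 0.0187
top ['pixels', 'z_map', 'vfov', 'cx', 'cy', 'T'] 45.256099993315765 319.6786378857542 198.4547533767551 [[0.014, 0.983, -0.182, 0.317], [-1.0, 0.013, -0.01, -0.011], [-0.008, 0.183, 0.983, 1.097], [0.0, 0.0, 0.0, 1.0]] 0.99594140625
scene ['pixels', 'z_map', 'vfov', 'cx', 'cy', 'T'] 51.201462729974374 322.3104359924917 197.33159492346675 [[0.157, -0.548, 0.821, 1.282], [0.987, 0.075, -0.139, -0.127], [0.014, 0.833, 0.553, 0.568], [0.0, 0.0, 0.0, 1.0]] 0.99613671875
```

View pics/top0.png

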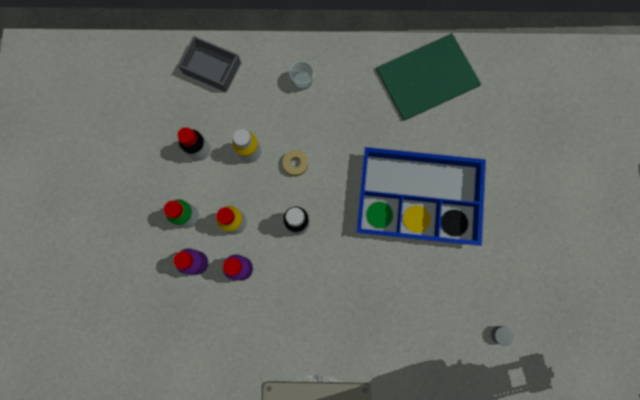

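View pics/scene0.png

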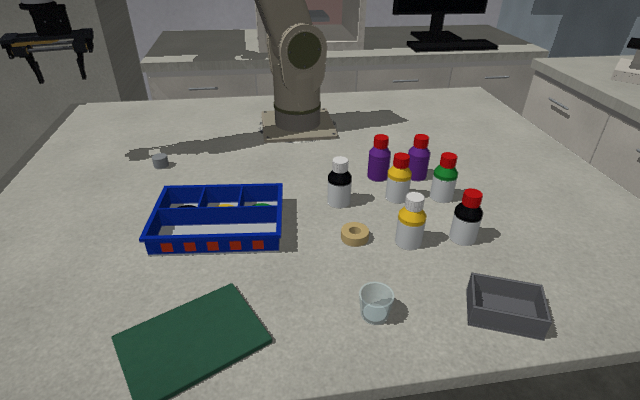

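Top view: the red caps are black-collar (190,137), green (177,210), yellow (229,216), and purple decoys (188,261), (236,267). The white caps are yellow (244,140) and black (295,218). Tape is at (294,162) and the crate spans (358–485, 150–243), with discs green (379,214), yellow (416,219), black (455,222). I'll choose by red cap plus collar colour and check this in a crop.

```bash
cat > m.py <<'E'
from h import *
def meas(d,n):
    P=cloud(d); hsv=cv2.cvtColor(d['pixels'],cv2.COLOR_BGR2HSV); H,S,V=[hsv[...,i] for i in range(3)]
    inb=(P[...,0]>.2)&(P[...,0]<.95)&(abs(P[...,1])<.6)
    # anything at cap height
    m=(inb&(P[...,2]>.108)&(P[...,2]<.126)).astype(np.uint8)
    c,l,st,ce=cv2.connectedComponentsWithStats(m)
    for i in range(1,c):
        if st[i,4]<25: continue
        q=P[l==i]; u,v=ce[i]
        print(n,'cap',np.round([u,v]),st[i,4],'bgr',d['pixels'][l==i].mean(0).astype(int),'med',np.round(np.median(q,0),3),'mid',np.round((q.min(0)+q.max(0))/2,3),'ray',np.round(ray(d,u,v,.116)[:2],3))
    def col(name,mm,h):
        c,l,st,ce=cv2.connectedComponentsWithStats((mm&inb).astype(np.uint8))
        for i in range(1,c):
            if st[i,4]<60: continue
            q=P[l==i]; print(n,name,np.round(ce[i]),st[i,4],np.round(q.mean(0),3),'ray',np.round(ray(d,*ce[i],h)[:2],3))
    low=(P[...,2]<.03)
    col('green',(H>50)&(H<80)&(S>150)&low,.007); col('yel',(H>18)&(H<32)&(S>180)&low,.007)
    col('tape',(H>12)&(H<30)&(S>60)&(S<180)&(P[...,2]>.012)&low,.022)
    m=((H>110)&(H<130)&(S>150)&(P[...,2]>.042)&inb&(P[...,2]<.065)).astype(np.uint8)
    q=P[m>0]; print(n,'crate',cv2.minAreaRect((q[:,:2]*1000).astype(np.float32)), q[:,2].mean())
    print('bench z',np.round(np.median(P[inb&(P[...,2]<.02)],0),4))
if __name__=='__main__':
    for n in('top','scene'): meas(load(n),n)
    d=load('top'); cv2.imwrite('pics/crop.png',cv2.resize(d['pixels'][110:290,150:500],(800,411),interpolation=cv2.INTER_CUBIC))
E
python3 m.py
```

```text
top cap [185. 135.] 231 bgr [  8   9 123] med [0.633 0.289 0.116] mid [0.634 0.289 0.115] ray [0.633 0.289]
top cap [241. 137.] 230 bgr [137 140 135] med [0.63  0.169 0.116] mid [0.632 0.169 0.115] ray [0.63  0.169]
top cap [172. 208.] 253 bgr [  7   8 123] med [0.474 0.306 0.116] mid [0.474 0.307 0.115] ray [0.474 0.306]
top cap [224. 215.] 244 bgr [  4   8 127] med [0.461 0.196 0.116] mid [0.461 0.196 0.114] ray [0.461 0.196]
top cap [294. 216.] 235 bgr [141 143 138] med [0.461 0.052 0.116] mid [0.462 0.051 0.116] ray [0.462 0.051]
top cap [182. 260.] 262 bgr [  6   4 125] med [0.368 0.278 0.116] mid [0.369 0.279 0.115] ray [0.369 0.278]
top cap [231. 266.] 254 bgr [  5   1 127] med [0.357 0.176 0.116] mid [0.356 0.176 0.115] ray [0.357 0.176]
top green [379. 215.] 509 [ 0.483 -0.136  0.007] ray [ 0.483 -0.137]
top yel [416. 219.] 541 [ 0.475 -0.222  0.007] ray [ 0.475 -0.222]
top tape [295. 162.] 437 [0.601 0.059 0.022] ray [0.601 0.059]
top crate ((521.5601196289062, -226.0969696044922), (272.8357238769531, 195.0236358642578), 84.67887115478516) 0.049578870462081
bench z [ 5.409e
[... 329 characters left out ...]
96 0.113] ray [0.471 0.194]
scene cap [449. 157.] 130 bgr [ 21  21 152] med [0.482 0.305 0.115] mid [0.478 0.307 0.113] ray [0.483 0.304]
scene cap [340. 161.] 136 bgr [173 175 176] med [0.469 0.05  0.115] mid [0.464 0.051 0.113] ray [0.471 0.049]
scene cap [473. 194.] 197 bgr [ 21  21 153] med [0.641 0.287 0.115] mid [0.636 0.289 0.113] ray [0.643 0.286]
scene cap [415. 198.] 203 bgr [174 176 177] med [0.637 0.167 0.115] mid [0.633 0.168 0.113] ray [0.639 0.166]
scene tape [355. 232.] 440 [0.609 0.058 0.02 ] ray [0.612 0.057]
scene crate ((540.5931396484375, -46.265625), (636.4767456054688, 201.04331970214844), 84.5857925415039) 0.04772630252384414
bench z [ 7.441e-01 -5.590e-02 -1.000e-04]
```

View pics/crop.png

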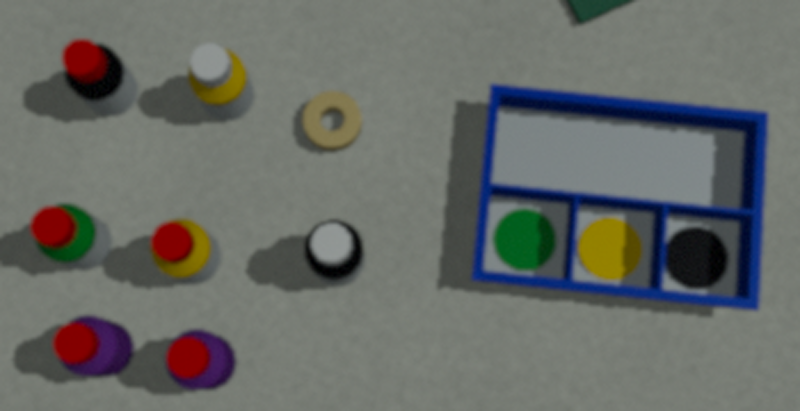

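The crop confirms the choice: black-red (.633,.289), green-red (.474,.306), yellow-red (.461,.196). Tape is at (.601,.059). The crate centre is (.5216,-.226) at yaw -5.3°, which puts the discs at green (.483,-.137), yellow (.475,-.222) and black (.467,-.307), and the bay centre at (.564,-.230). I'll do the tape first.

```bash
python3 -m crank '{"steps":[[[0.67,0.99,0],[0,0,0]],[[0.67,0.99,0],[0,0,0]],[[0.67,0.99,0],[0,0,0]],[[0.67,0.99,0],[0,0,0]],[[0.67,0.99,0],[0,0,0]],[[0.67,0.99,0],[0,0,0]],[[0.67,0.99,0],[0,0,0]],[[0.67,0.99,0],[0,0,0]],[[0.67,0.99,0],[0,0,0]],[[0.67,0.99,0],[0,0,0]]]}' 78 25
python3 -m crank '{"steps":[[[0.67,0.99,0],[0,0,0]],[[0.67,0.99,0],[0,0,0]],[[0.67,0.99,0],[0,0,0]],[[0.67,0.99,0],[0,0,0]],[[0.67,0.99,0],[0,0,0]],[[0.67,0.99,0],[0,0,0]],[[0.67,0.99,0],[0,0,1]],[[0.67,0.99,0],[0,0,1]],[[0.67,0.99,0],[0,0,1]],[[0.67,0.99,0],[0,0,1]]]}'
python3 -m crank '{"steps":[[[0.67,0.99,0],[0,0,0]],[[0.67,0.99,0],[0,0,0]],[[0.67,0.99,0],[0,0,0]],[[0.67,0.99,0],[0,0,0]],[[0.67,0.99,0],[0,0,0]],[[0.67,0.99,0],[0,0,0]],[[0.67,0.7,0],[0,0,0]],[[0,0,0],[0,0,0]],[[0,0,0],[0,0,0]]]}'
```

```text
time: 0.93
ee_pos: [0.314, -0.3588, 0.2223]
eef_rot: [0.993, 0.118, -0.0, -0.0]
ft_force: [1.0, -0.6, -0.0]
width: 0.0781
grip_force: 0.0
time: 1.77
ee_pos: [0.4814, -0.1114, 0.2224]
eef_rot: [0.957, 0.29, -0.0, 0.0]
ft_force: [1.2, -1.4, 0.0]
width: 0.0781
grip_force: 0.0
time: 2.52
ee_pos: [0.5983, 0.0546, 0.2217]
eef_rot: [0.957, 0.289, -0.001, -0.001]
ft_force: [-0.3, -1.2, -1.0]
width: 0.0785
grip_force: 0.0
```

```bash
python3 -m crank '{"steps":[[[0.12,0.18,-1],[0,0,0]],[[0,0,-1],[0,0,0]],[[0,0,-1],[0,0,0]],[[0,0,-1],[0,0,0]],[[0,0,-1],[0,0,0]],[[0,0,-1],[0,0,0]],[[0,0,-1],[0,0,0]],[[0,0,-1],[0,0,0]],[[0,0,-0.66],[0,0,0]],[[0,0,0],[0,0,0]]]}'
python3 -m crank '{"steps":[[[0,0,0],[0,0,0]],[[0,0,0],[0,0,0]],[[0,0,0],[0,0,0]],[[0,0,0],[0,0,0]],[[0,0,0],[0,0,0]],[[0,0,0],[0,0,0]]]}' 50 15
```

```text
time: 3.35
ee_pos: [0.5984, 0.0557, 0.0024]
eef_rot: [0.958, 0.288, -0.003, -0.0]
ft_force: [0.0, 0.3, 0.7]
width: 0.0781
grip_force: 0.0
time: 3.85
ee_pos: [0.6022, 0.0576, 0.0075]
eef_rot: [0.958, 0.288, 0.001, 0.001]
ft_force: [-0.6, -0.5, 7.1]
width: 0.0606
grip_force: 15.0
```

```bash
python3 -m crank '{"steps":[[[0,0,1],[0,0,0]],[[0,0,1],[0,0,0]],[[0,0,1],[0,0,0]],[[0,0,1],[0,0,0]],[[0,0,1],[0,0,0]],[[0,-1,0],[0,0,0]],[[0,-1,0],[0,0,-1]],[[0,-1,0],[0,0,-1]],[[0,-1,0],[0,0,-1]],[[0,-1,0],[0,0,-1]]]}'
python3 -m crank '{"steps":[[[-0.2,-1,0],[0,0,-1]],[[-0.3,-1,0],[0,0,-1]],[[-0.3,-1,0],[0,0,-1]],[[-0.3,-1,0],[0,0,-0.76]],[[-0.3,-1,0],[0,0,0]],[[-0.1,-1,0],[0,0,0]],[[0,-0.5,0],[0,0,0]],[[0,0,0],[0,0,0]],[[0,0,0],[0,0,0]]]}'
python3 - <<'E'
from h import *
d=cams.camera('top'); cv2.imwrite('pics/t1.png',d['pixels'])
E
```

```text
time: 4.68
ee_pos: [0.6012, -0.0684, 0.1316]
eef_rot: [0.993, 0.116, 0.0, 0.0]
ft_force: [0.9, -0.5, -0.9]
width: 0.0597
grip_force: 15.0
time: 5.43
ee_pos: [0.564, -0.2294, 0.1311]
eef_rot: [0.999, -0.046, 0.0, -0.0]
ft_force: [0.4, 0.9, -0.5]
width: 0.0594
grip_force: 15.0
```

View pics/t1.png

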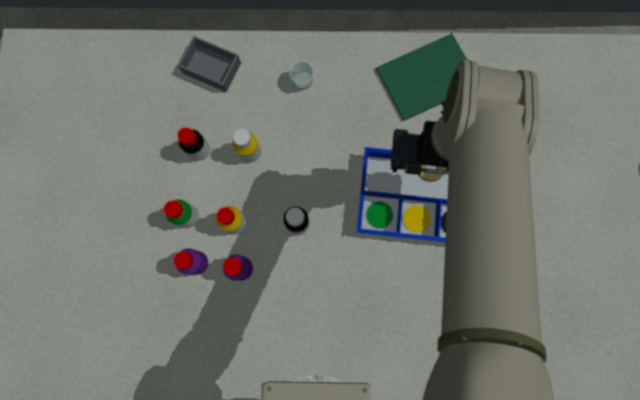

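The tape is held over the bay at (430,172), clear of the cells. Next I lower it and release.

```bash
python3 -m crank '{"steps":[[[0,0,-1],[0,0,0]],[[0,0,-1],[0,0,0]],[[0,0,-1],[0,0,0]],[[0,0,-1],[0,0,0]],[[0,0,-0.7],[0,0,0]],[[0,0,0],[0,0,0]],[[0,0,-0.1],[0,0,0]],[[0,0,0],[0,0,0]]]}'
python3 -m crank '{"steps":[[[0,0,0],[0,0,0]],[[0,0,0],[0,0,0]],[[0,0,0],[0,0,0]],[[0,0,0],[0,0,0]],[[0,0,1],[0,0,0]],[[0,0,1],[0,0,0]],[[0,0,1],[0,0,0]],[[0,0,1],[0,0,0]],[[0,0,1],[0,0,0]],[[0,0,1],[0,0,0]]]}' 78
python3 -m crank '{"steps":[[[0,0,1],[0,0,0]],[[0,0,1],[0,0,0]],[[0,1,0],[0,0,0]],[[-0.2,1,0],[0,0,0]],[[-0.2,1,0],[0,0,0]],[[-0.3,1,0],[0,0,0]],[[-0.3,1,0],[0,0,0]],[[-0.3,1,0],[0,0,0]],[[-0.3,1,0],[0,0,0]],[[-0.3,1,0],[0,0,0]]]}' 64
python3 - <<'E'
from h import *
d=cams.camera('top'); cv2.imwrite('pics/t2.png',d['pixels'])
d=cams.camera('wrist'); cv2.imwrite('pics/w2.png',d['pixels'])
E
```

```text
time: 6.15
ee_pos: [0.5645, -0.2286, 0.0119]
eef_rot: [0.999, -0.045, 0.0, -0.0]
ft_force: [-0.0, 0.2, -0.4]
width: 0.0601
grip_force: 15.0
time: 6.98
ee_pos: [0.5637, -0.2297, 0.1627]
eef_rot: [0.999, -0.046, 0.0, 0.0]
ft_force: [0.7, 0.5, 0.7]
width: 0.078
grip_force: 0.0
time: 7.82
ee_pos: [0.5158, -0.0286, 0.2114]
eef_rot: [0.999, -0.046, 0.0, 0.0]
ft_force: [0.7, 0.5, 0.4]
width: 0.0642
grip_force: 0.0
```

View pics/t2.png

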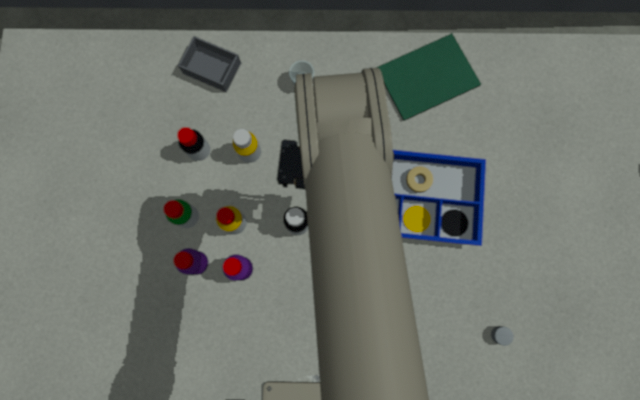

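The tape lies flat in the bay at (419,179). Now the yellow bottle.

```bash
python3 -m crank '{"steps":[[[-0.22,0.9,0],[0,0,0]],[[-0.22,0.9,0],[0,0,0]],[[-0.22,0.9,0],[0,0,0]],[[-0.22,0.9,0],[0,0,0]],[[-0.22,0.9,0],[0,0,0]],[[-0.22,0.9,0],[0,0,0]],[[-0.22,0.9,0],[0,0,0]],[[-0.22,0.9,0],[0,0,0]],[[-0.22,0.9,0],[0,0,0]],[[-0.22,0.9,0],[0,0,0]]]}'
python3 -m crank '{"steps":[[[0,0,0],[0,0,0]],[[0,0,0],[0,0,0]],[[0,0,-0.6],[0,0,0]],[[0,0,0],[0,0,0]]]}'
python3 - <<'E'
from h import *
d=cams.camera('wrist'); cv2.imwrite('pics/w3.png',d['pixels'])
P=cloud(d); m=(P[...,2]>.108)&(P[...,2]<.124)&(abs(P[...,0]-.461)<.05)&(abs(P[...,1]-.196)<.05)&(d['pixels'][...,2]>2*d['pixels'][...,1].astype(int)+30)
print(m.sum(),np.round(np.median(P[m],0),4),np.round((P[m].min(0)+P[m].max(0))/2,4))
E
```

```text
time: 8.75
ee_pos: [0.4614, 0.1957, 0.2114]
eef_rot: [0.999, -0.047, 0.0, 0.0]
ft_force: [0.2, 0.5, -0.2]
width: 0.0643
grip_force: 0.0
time: 9.08
ee_pos: [0.4611, 0.1934, 0.1943]
eef_rot: [0.999, -0.047, -0.001, 0.001]
ft_force: [-0.7, -0.7, 0.4]
width: 0.0636
grip_force: 0.0
1301 [0.4628 0.196  0.1151] [0.4614 0.1961 0.1127]
```

View pics/w3.png

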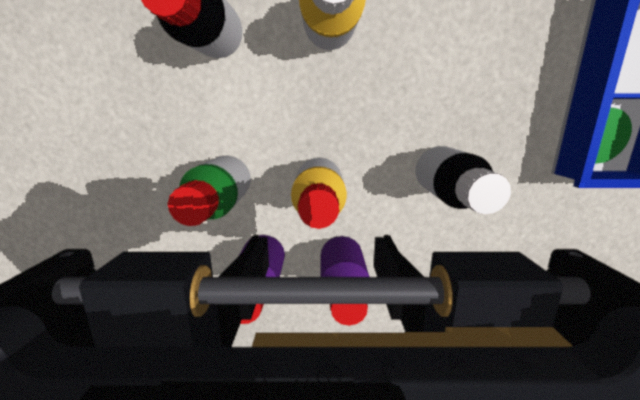

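The wrist view shows the red-capped yellow bottle at (318,205), centred between the fingers. Depth agrees with the top view. Descending to grip the cap.

```bash
python3 -m crank '{"steps":[[[0,0,-1],[0,0,0]],[[0,0,-1],[0,0,0]],[[0,0,-1],[0,0,0]],[[0,0,-1],[0,0,0]],[[0,0,-0.24],[0,0,0]],[[0,0,0],[0,0,0]]]}'
python3 -m crank '{"steps":[[[0,0,0],[0,0,0]],[[0,0,0],[0,0,0]],[[0,0,0],[0,0,0]],[[0,0,0],[0,0,0]],[[0,0,0],[0,0,0]],[[0,0,0],[0,0,0]]]}' 25 20
python3 -m crank '{"steps":[[[0,0,0.5],[0,0,0]],[[0,0,1],[0,0,0]],[[0,0,1],[0,0,0]],[[0,0,1],[0,0,0]],[[0,0,1],[0,0,0]],[[0,0,1],[0,0,0]]]}'
```

```text
time: 9.63
ee_pos: [0.4607, 0.1943, 0.0892]
eef_rot: [0.999, -0.047, -0.001, 0.0]
ft_force: [0.2, 0.7, -0.1]
width: 0.0639
grip_force: 0.0
time: 10.13
ee_pos: [0.4616, 0.1954, 0.0906]
eef_rot: [0.999, -0.046, 0.0, -0.0]
ft_force: [-0.4, -0.8, 2.2]
width: 0.0356
grip_force: 20.0
time: 10.63
ee_pos: [0.4607, 0.1954, 0.2295]
eef_rot: [0.999, -0.046, -0.0, 0.0]
ft_force: [0.9, 0.0, -1.8]
width: 0.0357
grip_force: 20.0
```

```bash
python3 -m crank '{"steps":[[[1,-0.7,0],[0,0,0]],[[1,-0.8,0],[0,0,0]],[[1,-0.8,0],[0,0,0]],[[0,-1,0],[0,0,0]],[[0,-1,0],[0,0,0]],[[0,-1,0],[0,0,0]],[[0,-1,0],[0,0,0]],[[0,-1,0],[0,0,0]],[[0,-1,0],[0,0,0]],[[0,-1,0],[0,0,0]]]}'
python3 -m crank '{"steps":[[[0,-1,0],[0,0,0]],[[0,-1,0],[0,0,0]],[[-0.4,-1,0],[0,0,0]],[[-0.6,-1,0],[0,0,0]],[[-0.6,-1,0],[0,0,0]],[[-0.4,-1,0],[0,0,0]],[[-0.3,-0.8,0],[0,0,0]],[[-0.14,-0.6,0],[0,0,0]],[[0,0,0],[0,0,0]],[[0,0,0],[0,0,0]]]}'
```

```text
time: 11.47
ee_pos: [0.5359, -0.0383, 0.2284]
eef_rot: [0.999, -0.046, 0.0, -0.0]
ft_force: [0.7, 0.4, -2.3]
width: 0.0355
grip_force: 20.0
time: 12.3
ee_pos: [0.4749, -0.2226, 0.2281]
eef_rot: [0.999, -0.047, 0.0, -0.0]
ft_force: [0.2, 0.2, -1.3]
width: 0.0357
grip_force: 20.0
```

```bash
python3 -m crank '{"steps":[[[0,0,-1],[0,0,0]],[[0,0,-1],[0,0,0]],[[0,0,-1],[0,0,0]],[[0,0,-1],[0,0,0]],[[0,0,-0.6],[0,0,0]],[[0,0,-0.3],[0,0,0]],[[0,0,-0.2],[0,0,0]],[[0,0,-0.1],[0,0,0]],[[0,0,0],[0,0,0]],[[0,0,0],[0,0,0]]]}'
```

```text
time: 13.13
ee_pos: [0.476, -0.2222, 0.0986]
eef_rot: [0.999, -0.046, 0.001, 0.0]
ft_force: [-0.6, 0.3, -2.7]
width: 0.0355
grip_force: 20.0
```

```bash
python3 -m crank '{"steps":[[[0,0,-0.05],[0,0,0]],[[0,0,0],[0,0,0]],[[0,0,0],[0,0,0]]]}'
python3 -m crank '{"steps":[[[0,0,0],[0,0,0]],[[0,0,0],[0,0,0]],[[0,0,0],[0,0,0]],[[0,0,0],[0,0,0]],[[0,0,0.5],[0,0,0]],[[0,0,1],[0,0,0]],[[0,0,1],[0,0,0]],[[0,0,1],[0,0,0]],[[0,0,1],[0,0,0]],[[0,0,0.75],[0,0,0]]]}' 62
python3 -m crank '{"steps":[[[0,1,0],[0,0,0]],[[0,1,0],[0,0,0]],[[0,1,0],[0,0,0]],[[0,1,0],[0,0,0]],[[0,1,0],[0,0,0]],[[0,1,0],[0,0,0]],[[0,1,0],[0,0,0]],[[0,1,0],[0,0,0]],[[0,1,0],[0,0,0]],[[0,1,0],[0,0,0]]]}'
python3 -m crank '{"steps":[[[0,1,0],[0,0,0]],[[0,1,0],[0,0,0]],[[0,1,0],[0,0,0]],[[0,1,0],[0,0,0]],[[0,1,0],[0,0,0]],[[0,1,0],[0,0,0]],[[0,1,0],[0,0,0]],[[0,1,0],[0,0,0]],[[0,1,0],[0,0,0]],[[0,1,0],[0,0,0]]]}'
python3 -m crank '{"steps":[[[0,1,0],[0,0,0]],[[0,0.14,0],[0,0,0]],[[0,0,0],[0,0,0]],[[0,0,0],[0,0,0]]]}'
python3 - <<'E'
from h import *
import m
d=cams.camera('top'); m.meas(d,'top'); cv2.imwrite('pics/t4.png',d['pixels'])
E
```

```text
time: 13.38
ee_pos: [0.4763, -0.2224, 0.0977]
eef_rot: [0.999, -0.046, 0.001, 0.0]
ft_force: [-0.3, 1.3, 6.2]
width: 0.0353
grip_force: 20.0
time: 14.22
ee_pos: [0.4757, -0.2222, 0.2308]
eef_rot: [0.999, -0.046, 0.001, 0.001]
ft_force: [0.1, 0.7, 0.2]
width: 0.0617
grip_force: 0.0
time: 15.05
ee_pos: [0.4751, 0.0291, 0.2286]
eef_rot: [0.999, -0.046, 0.0, 0.0]
ft_force: [0.2, 0.2, -0.2]
width: 0.0618
grip_force: 0.0
time: 15.88
ee_pos: [0.4752, 0.2789, 0.2285]
eef_rot: [0.999, -0.046, 0.0, 0.0]
ft_force: [0.4, 0.4, -0.2]
width: 0.0622
grip_force: 0.0
time: 16.22
ee_pos: [0.4754, 0.3057, 0.2279]
eef_rot: [0.999, -0.046, 0.0, 0.0]
ft_force: [-0.5, 0.2, -0.2]
width: 0.0622
grip_force: 0.0
top cap [185. 135.] 231 bgr [  9  10 129] med [0.634 0.289 0.116] mid [0.634 0.289 0.115] ray [0.633 0.289]
top cap [241. 137.] 229 bgr [143 146 141] med [0.63  0.169 0.116] mid [0.631 0.169 0.115] ray [0.63  0.168]
top cap [426. 210.] 255 bgr [  2   9 132] med [ 0.476 -0.219  0.123] mid [ 0.476 -0.221  0.117] ray [ 0.477 -0.221]
top cap [294. 216.] 235 bgr [146 148 143] med [0.461 0.052 0.116] mid [0.462 0.051 0.115] ray [0.461 0.051]
top cap [233. 265.] 182 bgr [  6   5 132] med [0.361 0.173 0.116] mid [0.358 0.176 0.116] ray [0.36  0.174]
top green [379. 214.] 506 [ 0.484 -0.137  0.007] ray [ 0.484 -0.137]
top tape [419. 179.] 403 [ 0.564 -0.226  0.026] ray [ 0.565 -0.227]
top crate ((522.09375, -226.1204376220703), (272.5413513183594, 195.3536834716797), 84.53185272216797) 0.049520938395781984
bench z [ 5.891e-01 -9.850e-02  5.000e-04]
```

View pics/t4.png

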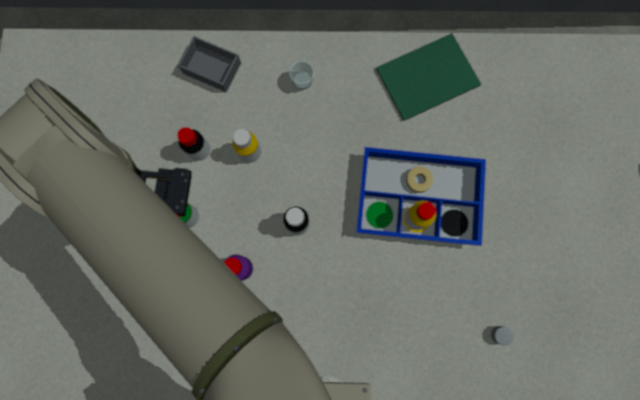

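Yellow stands centred on its disc at (.476,-.221), cap top z .123. Now green.

```bash
python3 -m crank '{"steps":[[[0,0,-1],[0,0,0]],[[0,0,-1],[0,0,0]],[[0,0,-1],[0,0,0]],[[0,0,-1],[0,0,0]],[[0,0,-1],[0,0,0]],[[0,0,-0.5],[0,0,0]],[[0,0,0],[0,0,0]]]}'
python3 -m crank '{"steps":[[[0,0,0],[0,0,0]],[[0,0,0],[0,0,0]],[[0,0,0],[0,0,0]],[[0,0,0],[0,0,0]],[[0,0,0],[0,0,0]],[[0,0,0],[0,0,0]]]}' 25 20
python3 -m crank '{"steps":[[[0,0,0.5],[0,0,0]],[[0,0,1],[0,0,0]],[[0,0,1],[0,0,0]],[[0,0,1],[0,0,0]],[[0,0,1],[0,0,0]],[[0,0,1],[0,0,0]],[[0,0,0],[0,0,0]]]}'
```

```text
time: 16.85
ee_pos: [0.4746, 0.3039, 0.0878]
eef_rot: [0.999, -0.047, -0.002, 0.001]
ft_force: [-0.7, -0.9, 0.0]
width: 0.0616
grip_force: 0.0
time: 17.35
ee_pos: [0.4757, 0.3064, 0.0909]
eef_rot: [0.999, -0.046, 0.001, -0.0]
ft_force: [-0.3, -1.2, 4.4]
width: 0.0354
grip_force: 20.0
time: 17.93
ee_pos: [0.4765, 0.308, 0.2334]
eef_rot: [0.999, -0.046, 0.003, -0.002]
ft_force: [-0.2, 0.2, 0.1]
width: 0.0354
grip_force: 20.0
```

```bash
python3 -m crank '{"steps":[[[0.2,-0.7,0],[0,0,0]],[[0.5,-1,0],[0,0,0]],[[0.6,-1,0],[0,0,0]],[[0.6,-1,0],[0,0,0]],[[0.5,-1,0],[0,0,0]],[[0,-1,0],[0,0,0]],[[0,-1,0],[0,0,0]],[[0,-1,0],[0,0,0]],[[0,-1,0],[0,0,0]],[[0,-1,0],[0,0,0]]]}'
python3 -m crank '{"steps":[[[0,-1,0],[0,0,0]],[[0,-1,0],[0,0,0]],[[0,-1,0],[0,0,0]],[[-0.3,-1,0],[0,0,0]],[[-0.6,-1,0],[0,0,0]],[[-0.6,-1,0],[0,0,0]],[[-0.4,-1,0],[0,0,0]],[[-0.2,-1,0],[0,0,0]],[[0,0,0],[0,0,0]],[[0,0,0],[0,0,0]]]}'
python3 - <<'E'
from h import *
s=monitor.read_state();print(np.round(s['ee_pos'],4),s['ft_force'])
E
```

```text
time: 18.77
ee_pos: [0.5348, 0.0627, 0.2277]
eef_rot: [0.999, -0.046, -0.0, -0.0]
ft_force: [0.3, -0.0, -1.8]
width: 0.0355
grip_force: 20.0
time: 19.6
ee_pos: [0.4822, -0.1374, 0.2277]
eef_rot: [0.999, -0.048, -0.0, 0.0]
ft_force: [-0.1, 1.1, -1.6]
width: 0.0358
grip_force: 20.0
[ 0.4822 -0.1374  0.2277] [-0.11136117  1.07399116 -1.55773451]
```

```bash
python3 -m crank '{"steps":[[[0,0,-1],[0,0,0]],[[0,0,-1],[0,0,0]],[[0,0,-1],[0,0,0]],[[0,0,-1],[0,0,0]],[[0,0,-0.6],[0,0,0]],[[0,0,-0.3],[0,0,0]],[[0,0,-0.2],[0,0,0]],[[0,0,-0.15],[0,0,0]],[[0,0,0],[0,0,0]],[[0,0,0],[0,0,0]]]}'
python3 -m crank '{"steps":[[[0,0,0],[0,0,0]],[[0,0,0],[0,0,0]],[[0,0,0],[0,0,0]],[[0,0,0],[0,0,0]],[[0,0,0.5],[0,0,0]],[[0,0,1],[0,0,0]],[[0,0,1],[0,0,0]],[[0,0,1],[0,0,0]],[[0,0,1],[0,0,0]],[[0,0,0.75],[0,0,0]]]}' 62
python3 -m crank '{"steps":[[[0.3,0.9,0],[0,0,0]],[[0.3,0.9,0],[0,0,0]],[[0.3,0.9,0],[0,0,0]],[[0.3,0.9,0],[0,0,0]],[[0.3,0.9,0],[0,0,0]],[[0.3,0.9,0],[0,0,0]],[[0.3,0.9,0],[0,0,0]],[[0.3,0.9,0],[0,0,0]],[[0.3,0.9,0],[0,0,0]],[[0.3,0.9,0],[0,0,0]]]}'
python3 -m crank '{"steps":[[[0.35,0.9,0],[0,0,0]],[[0.35,0.9,0],[0,0,0]],[[0.35,0.9,0],[0,0,0]],[[0.35,0.9,0],[0,0,0]],[[0.35,0.9,0],[0,0,0]],[[0.35,0.9,0],[0,0,0]],[[0.35,0.9,0],[0,0,0]],[[0.3,0.9,0],[0,0,0]],[[0.3,0.85,0],[0,0,0]],[[0,0,0],[0,0,0]]]}'
python3 -m crank '{"steps":[[[0,0,0],[0,0,0]],[[0,0,0],[0,0,0]]]}'
python3 - <<'E'
from h import *
import m
d=cams.camera('top'); m.meas(d,'top'); cv2.imwrite('pics/t5.png',d['pixels'])
E
```

```text
time: 20.43
ee_pos: [0.4837, -0.136, 0.0974]
eef_rot: [0.999, -0.046, 0.001, 0.0]
ft_force: [0.2, 0.1, -1.4]
width: 0.0358
grip_force: 20.0
time: 21.27
ee_pos: [0.4832, -0.1362, 0.2298]
eef_rot: [0.999, -0.046, 0.001, 0.0]
ft_force: [-0.1, 0.2, -0.5]
width: 0.0619
grip_force: 0.0
time: 22.1
ee_pos: [0.558, 0.0898, 0.2276]
eef_rot: [0.999, -0.046, 0.0, 0.0]
ft_force: [-0.4, 0.5, 0.2]
width: 0.0623
grip_force: 0.0
time: 22.93
ee_pos: [0.6331, 0.2949, 0.2266]
eef_rot: [0.999, -0.044, -0.001, -0.001]
ft_force: [-0.6, 1.2, -0.1]
width: 0.0619
grip_force: 0.0
time: 23.1
ee_pos: [0.6341, 0.2894, 0.2273]
eef_rot: [0.999, -0.046, -0.0, 0.0]
ft_force: [0.2, 0.4, 0.6]
width: 0.062
grip_force: 0.0
top cap [241. 137.] 227 bgr [148 150 146] med [0.63  0.169 0.116] mid [0.631 0.169 0.114] ray [0.63  0.168]
top cap [384. 207.] 243 bgr [  2   7 134] med [ 0.481 -0.134  0.123] mid [ 0.482 -0.134  0.118] ray [ 0.482 -0.134]
top cap [426. 211.] 257 bgr [  2  10 136] med [ 0.475 -0.219  0.123] mid [ 0.476 -0.22   0.118] ray [ 0.477 -0.221]
top cap [299. 211.] 26 bgr [135 137 133] med [0.472 0.041 0.117] mid [0.469 0.042 0.117] ray [0.471 0.041]
top cap [182. 260.] 258 bgr [  6   5 135] med [0.368 0.279 0.116] mid [0.369 0.279 0.114] ray [0.369 0.278]
top tape [419. 179.] 398 [ 0.564 -0.226  0.026] ray [ 0.565 -0.227]
top crate ((521.9708251953125, -226.02345275878906), (272.7136535644531, 195.0814666748047), 84.57936096191406) 0.049464040138207536
bench z [ 5.507e-01 -1.343e-01  5.000e-04]
```

Green is placed. Now the black bottle. The other fingers' neighbour, spare_yellow, is 120 mm away, which is clear.

```bash
python3 -m crank '{"steps":[[[0,0,-1],[0,0,0]],[[0,0,-1],[0,0,0]],[[0,0,-1],[0,0,0]],[[0,0,-1],[0,0,0]],[[0,0,-1],[0,0,0]],[[0,0,-0.5],[0,0,0]],[[0,0,0],[0,0,0]]]}'
python3 -m crank '{"steps":[[[0,0,0],[0,0,0]],[[0,0,0],[0,0,0]],[[0,0,0],[0,0,0]],[[0,0,0],[0,0,0]],[[0,0,0],[0,0,0]],[[0,0,0],[0,0,0]]]}' 25 20
python3 -m crank '{"steps":[[[0,0,0.5],[0,0,0]],[[0,0,1],[0,0,0]],[[0,0,1],[0,0,0]],[[0,0,1],[0,0,0]],[[0,0,1],[0,0,0]],[[0,0,1],[0,0,0]],[[0,0,0.3],[0,0,0]],[[0,0,0],[0,0,0]]]}'
```

```text
time: 23.73
ee_pos: [0.633, 0.2878, 0.0871]
eef_rot: [0.999, -0.047, -0.002, 0.001]
ft_force: [0.5, -0.2, 0.1]
width: 0.062
grip_force: 0.0
time: 24.23
ee_pos: [0.6345, 0.2901, 0.0911]
eef_rot: [0.999, -0.046, 0.001, -0.0]
ft_force: [-0.7, 0.5, 4.3]
width: 0.0354
grip_force: 20.0
time: 24.9
ee_pos: [0.6346, 0.2908, 0.2381]
eef_rot: [0.999, -0.046, 0.002, -0.001]
ft_force: [0.3, 0.2, -0.8]
width: 0.0356
grip_force: 20.0
```

```bash
python3 -m crank '{"steps":[[[-0.9,-0.5,0],[0,0,0]],[[-0.9,-0.5,0],[0,0,0]],[[-0.9,-0.5,0],[0,0,0]],[[-0.9,-0.5,0],[0,0,0]],[[0,-1,0],[0,0,0]],[[0,-1,0],[0,0,0]],[[0,-1,0],[0,0,0]],[[0,-1,0],[0,0,0]],[[0,-1,0],[0,0,0]],[[0,-1,0],[0,0,0]]]}'
python3 -m crank '{"steps":[[[0,-1,0],[0,0,0]],[[0,-1,0],[0,0,0]],[[0,-1,0],[0,0,0]],[[0,-1,0],[0,0,0]],[[0,-1,0],[0,0,0]],[[0,-1,0],[0,0,0]],[[0,-1,0],[0,0,0]],[[0,-1,0],[0,0,0]],[[0,-1,0],[0,0,0]],[[0,-1,0],[0,0,0]]]}'
python3 -m crank '{"steps":[[[0,-1,0],[0,0,0]],[[0,-1,0],[0,0,0]],[[0,-1,0],[0,0,0]],[[0,-1,0],[0,0,0]],[[-0.6,-1,0],[0,0,0]],[[-0.8,-0.6,0],[0,0,0]],[[-0.8,-0.24,0],[0,0,0]],[[-0.9,0,0],[0,0,0]],[[0,0,0],[0,0,0]],[[0,0,0],[0,0,0]]]}'
```

```text
time: 25.73
ee_pos: [0.5431, 0.0884, 0.2335]
eef_rot: [0.999, -0.046, -0.001, 0.0]
ft_force: [-0.1, 0.4, -1.9]
width: 0.0355
grip_force: 20.0
time: 26.57
ee_pos: [0.543, -0.1612, 0.2334]
eef_rot: [0.999, -0.046, -0.001, -0.0]
ft_force: [0.7, -0.7, -1.3]
width: 0.0353
grip_force: 20.0
time: 27.4
ee_pos: [0.465, -0.3063, 0.2339]
eef_rot: [0.999, -0.047, -0.001, -0.0]
ft_force: [0.2, 0.9, -1.4]
width: 0.0356
grip_force: 20.0
```

```bash
python3 -m crank '{"steps":[[[0.05,0,-1],[0,0,0]],[[0,0,-1],[0,0,0]],[[0,0,-1],[0,0,0]],[[0,0,-1],[0,0,0]],[[0,0,-0.9],[0,0,0]],[[0,0,-0.3],[0,0,0]],[[0,0,-0.2],[0,0,0]],[[0,0,-0.15],[0,0,0]],[[0,0,0],[0,0,0]],[[0,0,0],[0,0,0]]]}'
python3 -m crank '{"steps":[[[0,0,0],[0,0,0]],[[0,0,0],[0,0,0]],[[0,0,0],[0,0,0]],[[0,0,0],[0,0,0]],[[0,0,0.5],[0,0,0]],[[0,0,1],[0,0,0]],[[0,0,1],[0,0,0]],[[0,0,1],[0,0,0]],[[0,0,1],[0,0,0]],[[0,0,0.75],[0,0,0]]]}' 62
python3 -m crank '{"steps":[[[-0.8,-1,0],[0,0,0]],[[-0.8,-1,0],[0,0,0]],[[-0.8,-1,0],[0,0,0]],[[-0.8,-1,0],[0,0,0]],[[-0.8,-1,0],[0,0,0]],[[-0.8,-1,0],[0,0,0]],[[-0.8,-1,0],[0,0,0]],[[-0.8,-1,0],[0,0,0]],[[-0.8,-1,0],[0,0,0]],[[0,0,0],[0,0,0]]]}'
python3 - <<'E'
from h import *
import m
d=cams.camera('top'); m.meas(d,'top'); cv2.imwrite('pics/t6.png',d['pixels'])
d=cams.camera('scene'); cv2.imwrite('pics/s6.png',d['pixels'])
E
```

```text
time: 28.23
ee_pos: [0.4688, -0.3061, 0.0975]
eef_rot: [0.999, -0.046, 0.001, 0.0]
ft_force: [-0.0, 0.5, -1.6]
width: 0.0356
grip_force: 20.0
time: 29.07
ee_pos: [0.4683, -0.306, 0.231]
eef_rot: [0.999, -0.046, 0.001, 0.001]
ft_force: [-0.2, 0.4, -0.1]
width: 0.0619
grip_force: 0.0
time: 29.9
ee_pos: [0.2814, -0.5361, 0.2281]
eef_rot: [0.999, -0.051, -0.001, 0.001]
ft_force: [-0.2, -0.6, -0.2]
width: 0.0621
grip_force: 0.0
top cap [241. 137.] 228 bgr [139 141 136] med [0.63  0.169 0.116] mid [0.631 0.169 0.115] ray [0.63  0.168]
top cap [384. 207.] 243 bgr [  2   6 126] med [ 0.481 -0.133  0.123] mid [ 0.482 -0.134  0.117] ray [ 0.482 -0.135]
top cap [426. 211.] 259 bgr [  2   9 126] med [ 0.475 -0.219  0.123] mid [ 0.477 -0.221  0.117] ray [ 0.476 -0.221]
top cap [467. 215.] 260 bgr [  6   4 125] med [ 0.468 -0.303  0.123] mid [ 0.469 -0.304  0.117] ray [ 0.469 -0.304]
top cap [294. 216.] 236 bgr [142 144 139] med [0.461 0.052 0.116] mid [0.461 0.051 0.116] ray [0.461 0.051]
top cap [182. 260.] 260 bgr [  6   4 126] med [0.368 0.278 0.116] mid [0.369 0.279 0.115] ray [0.368 0.278]
top cap [231. 266.] 254 bgr [  5   1 128] med [0.357 0.176 0.116] mid [0.356 0.177 0.116] ray [0.357 0.176]
top tape [419. 179.] 400 [ 0.563 -0.226  0.026] ray [ 0.564 -0.227]
top crate ((522.0463256835938, -225.9860076904297), (272.61016845703125, 195.35171508789062), 84.61682891845703) 0.0495250532376661
bench z [5.441e-01 3.900e-03 4.000e-04]
```

View pics/t6.png

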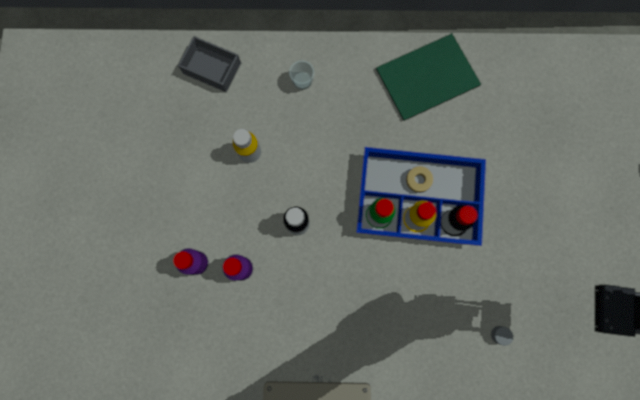

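View pics/s6.png

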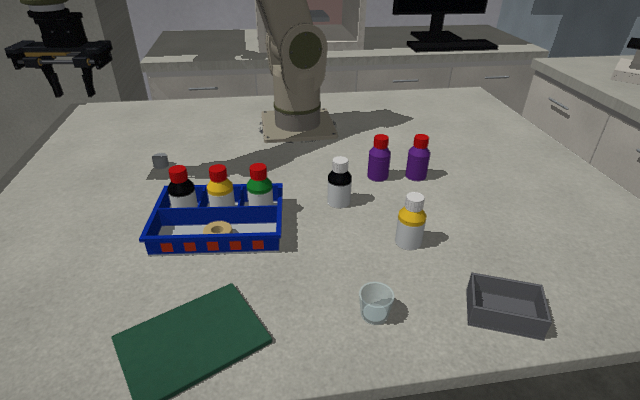

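The three bottles stand in their cells, caps at top-view (384,207), (426,211) and (467,215), each within 4 mm of its disc. The tape is flat at (419,179), both spares haven't moved, and the arm is clear.

```bash
python3 -m crank '{"steps":[[[0,0,0],[0,0,0]],[[0,0,0],[0,0,0]],[[0,0,0],[0,0,0]],[[0,0,0],[0,0,0]]]}'; python3 -c "
from bench import ticket
print(ticket.close_job())"
```

```text
time: 30.33
ee_pos: [0.2886, -0.5303, 0.2279]
eef_rot: [0.999, -0.045, 0.0, 0.0]
ft_force: [-0.1, 0.5, -0.5]
width: 0.0622
grip_force: 0.0
the job is handed in; nothing more can be done
None
```

I handed the job in at about 30 s: the three red-capped bottles stand on their matching discs (within about 4 mm), the tape lies flat in the bay, and both white-capped bottles are where they started; no verdict came back.

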